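# Zero a coating gauge and hold it on a microscope stage insert

## Robot

A 6-joint arm with a two-finger parallel gripper is mounted at the origin on the work surface. World frame = base frame: x ahead of the robot, y to its left, z up, the work surface at z = 0. Lengths are in m, angles in rad, forces in N, time in s.
With the tool pointing down it reaches from about 0.275 to 0.875 m from the base axis. Payload 12.5 kg.
Tool frame: the origin (TCP) lies at the very end of the fingers, on their centre line; the grasp point (between the pads) lies 19 mm behind it; x points along the fingers, y is the direction in which the jaws open and shut, and the axes are right-handed (so a half turn about x gives the same grasp; the last joint's range is limited). The gripper opens to 85 mm and grips with 20 to 120 N. Pads are 22 mm wide; open, the fingers measure 114 mm over their backs; the gripper's body (76 mm by 85 mm) begins 54 mm behind the grasp point. The pads swing forward as they close: fully open they stand 13 mm farther back than shut.
Start: joints at [-1.253, 0.351, 1.652, -0, 1.139, -0.085], TCP at [0.216, -0.506, 0.231] pointing down, gripper open.
Joint ranges: [-2.75, 2.75], [-0.79, 2.1], [0.01, 2.65], [-1.57, 4.71], [0.07, 3.14], [-2.87, 2.87]. Speed limits (rad/s): [2.22, 2.22, 2.79, 3.14, 3.14, 3.14].

## Interface

Orientations are given as a 3x3 rotation matrix whose columns are the frame's x, y, z axes.
In Python, from bench import manip gives the robot as it stands. Calls block until the motion is done:
- manip.move_ptp(position, orientation): joint-space move of the TCP to a pose.
- manip.move_l(position, attitude=None, max_speed=0.15): straight line of the TCP; attitude=None keeps the orientation; max_speed is the mean speed in m/s.
- manip.move_j(angles): joint-space move.
- manip.set_gripper(opening, effort=None): opening from 0.0 (shut) to 1.0 (fully open); effort is the grip in N (None keeps the last); returns when the fingers have stopped.
- manip.dwell(seconds).
- manip.inverse_kinematics(position, orientation): joint angles nearest the present ones, or None.
- manip.grab_frame(name): name is "side" or "top"; returns (picture, depth): 420x560x3 uint8, red, green, blue; 420x560 float32, m along the optical axis (not along the pixel's ray), 0 where there is no reading.
- manip.get_calibration(name): a dict with "camera_matrix" (3x3 intrinsics, pixels), "R" (3x3) and "t" (3): a world point X has camera coordinates R X + t. Camera axes: x right, y down, z forward; pixel columns grow to the right and rows downward; lengths in m; the calibration is good to about 2 mm. A picture is of the moment at which its call begins. get_calibration takes no time and is no camera call.
A pose or a line that the arm cannot do raises manip.Unreachable and nothing moves.
- manip.sign_off(): hands the job in, once; it reports no verdict.
Trained networks look in the newest picture that a camera, given by its name, has taken for a name from the list of things; names that differ only in an ending like _2 or _b are one class to them, and where a whole thing is asked for, a point or a joint stands for the part that bears it (a point fixed in the world has none). Each returns a list of dicts, best first, with "confidence" (0 to 1); they miss things now and then, are a little off and sometimes report something else, mostly with a low value. They report only what shows in the picture. A call takes as long as a camera call. They do not tell look-alikes from the thing itself.
- manip.look_for(camera, name): "at" ([x, y, z] in m, in world coordinates, good to about 4 mm: the middle of the surface that is visible of it).
Readings, each from a call of its own:
- manip.current_time(): time.
- manip.current_qpos(): joint angles.
- manip.current_joint_vel(): joint speeds.
- manip.current_joint_torque(): joint torques, N m.
- manip.current_ee_pos(): TCP position.
- manip.current_tcp_rot(): TCP orientation.
- manip.current_force(): force on the tool from outside, world axes, zero at the start.
- manip.current_ft_torque(): the same for the moment, N m.
- manip.current_grip_width(): opening from 0.0 (shut) to 1.0 (fully open).
Only numpy, scipy, OpenCV 4.12 (cv2) and the standard library are available. Lean on these libraries where they do the work, as an engineer would, in place of code of your own. Each camera call takes 0.05 s, during which the arm holds its last target.

## Task

Take the pen-shaped coating gauge out of its stand and zero it first: press its sprung nose upright onto the middle of the bare aluminium zero plate for a second or two. Then take the reading on the black stage insert with the long slide slot: set the nose inside that insert's engraved ring, gauge upright, sprung nose pushed gently in about half-way (not bottomed), and keep it there. The job ends with you still holding the gauge like this, so do not let go; leave the inserts, the zero plate and everything else on the bench where they lie.

Things in the scene. Friction and masses are not known exactly. Their poses are not given: they have to be found in the camera images.
- gauge_grip (a point): the coating gauge, a grey and black pen, 136 mm long, 90 g, with a 24 mm round handle: this point is on its axis, 108 mm above the nose tip, 28 mm below the handle's flat top (button 3 mm on that). z runs along the pen, nose to top. The handle ends 42 mm below this point at a rubber collar (35 mm wide, 6 mm thick), which hangs on the stand's top at the start, the nose free in the bore
- nose_tip (a point): the centre of the flat end of the gauge's sprung steel nose (12 mm in diameter), on the pen's axis
- nose (a joint): how far the sprung nose is pushed into the gauge, in m: 0 = fully out, 0.006 = bottomed. It starts to move at about 1.5 N, needs about 3 N half-way and 4.5 N just before it bottoms (0.5 N per mm)
- stand: the gauge's stand: a grey block 76 x 76 mm on a 104 x 104 x 12 mm steel foot, 78 mm high in all, with a 28 mm vertical bore; fixed to the bench. Lift the gauge straight up by 65 mm to clear it. Origin at the centre of its underside
- zero_mid (a point): the middle of the top face of the zero plate, a bare aluminium plate 60 x 40 x 8 mm lying loose on the bench; z up, x along its 60 mm
- slot_ring (a point): the centre of the engraved ring (22 mm in diameter, pale line, with a small cross at its centre) on the top face of the insert with the slide slot; z up, x points along the insert's length away from the slot, towards the ringed end
- insert_slot: the stage insert to be checked: black anodised aluminium plate 128 x 86 x 6 mm, lying loose and flat on the bench, with one long slot (77 x 27 mm, for a glass slide, along its length) in the middle and a small steel clip. Origin at the centre of its underside, x along its length; the ring lies at x = +51 mm, y = 0
- insert_dish: another insert, same plate and ring, with one round 42 mm hole; leave it alone
- insert_four: another insert, same plate and ring, with four round 30 mm holes; leave it alone
- objective: a microscope objective standing on the bench, steel, 31 mm wide, 47 mm high; leave it alone. Origin at the centre of its underside
- slide_box: a closed slide box 87 x 36 x 31 mm; leave it alone. Origin at the centre of its underside
- dishes: three closed clear Petri dishes in a stack, 90 mm wide, 46 mm high; leave it alone. Origin at the centre of its underside
- dropper: an amber dropper bottle 32 mm wide, 75 mm high; leave it alone. Origin at the centre of its underside
- jar: a white jar 52 mm wide, 55 mm high; leave it alone. Origin at the centre of its underside
- driver: a screwdriver lying on the bench, 150 mm long; leave it alone
- lens_tissue: a box of lens tissue 100 x 75 x 30 mm; leave it alone. Origin at the centre of its underside
Not all that is in view belongs to the job. Several things look just like the part that bears zero_mid: the one meant starts farthest from the robot's base.

How it is judged:
By the outcome, as a careful person would: the job done as asked, in the order asked, and still so for the second after the job is handed in, while the arm keeps its last pose, push and grip.
It also fails if it takes over 48 s, if anything falls off the work surface, if the arm or the gripper's body presses on something with over 40 N, if the wrist force passes 120 N, or if a joint passes its speed limit or range.

## Working session

There is one attempt and no reset: what is moved stays moved. The work goes in short steps, each a Python script; the robot and the scene stay as the last script left them, time stands still between calls to the robot, and variables do not carry over. Pictures are saved under pics/ and viewed, and the job is handed in when it is done.

```bash
ls; mkdir -p pics; python3 - <<'E'
from bench import manip
import cv2,numpy as np
for n in("side","top"):
    p,d=manip.grab_frame(n); cv2.imwrite(f"pics/{n}0.png",p[:,:,::-1]); np.save(f"{n}0.npy",d)
    c=manip.get_calibration(n); print(n,np.round(c["camera_matrix"],1).tolist(),np.round(c["R"],3).tolist(),np.round(c["t"],3).tolist())
    for k in["gauge_grip","stand","zero_mid","slot_ring","insert_slot"]:
        print(k,[(np.round(r["at"],3).tolist(),round(r["confidence"],2)) for r in manip.look_for(n,k)])
print(manip.current_time())
E
```

```text
pics
side [[494.6, 0.0, 287.7], [0.0, 494.6, 207.7], [0.0, 0.0, 1.0]] [[-0.816, -0.577, 0.023], [-0.286, 0.369, -0.884], [0.502, -0.728, -0.466]] [0.445, 0.245, 0.998]
gauge_grip [([0.378, -0.296, 0.116], 0.71)]
stand [([0.388, -0.266, 0.049], 0.56)]
zero_mid [([0.281, 0.294, 0.01], 0.81), ([0.38, 0.334, 0.008], 0.76), ([0.362, 0.225, 0.008], 0.61)]
slot_ring [([0.574, 0.008, 0.004], 0.9)]
insert_slot [([0.572, 0.012, 0.009], 0.74)]
top [[409.3, 0.0, 279.5], [0.0, 409.3, 216.9], [0.0, 0.0, 1.0]] [[0.014, -1.0, -0.019], [-0.999, -0.013, -0.051], [0.051, 0.02, -0.999]] [0.0, 0.539, 1.297]
gauge_grip [([0.388, -0.298, 0.13], 0.5)]
stand [([0.397, -0.284, 0.078], 0.8)]
zero_mid [([0.286, 0.287, 0.007], 0.8), ([0.364, 0.223, 0.006], 0.7), ([0.382, 0.33, 0.008], 0.64), ([0.634, -0.384, 0.059], 0.45), ([0.394, -0.098, 0.032], 0.24)]
slot_ring [([0.577, 0.006, 0.008], 0.83), ([0.784, 0.132, 0.026], 0.68)]
insert_slot [([0.573, 0.004, 0.006], 0.74)]
0.6
```

View pics/side0.png

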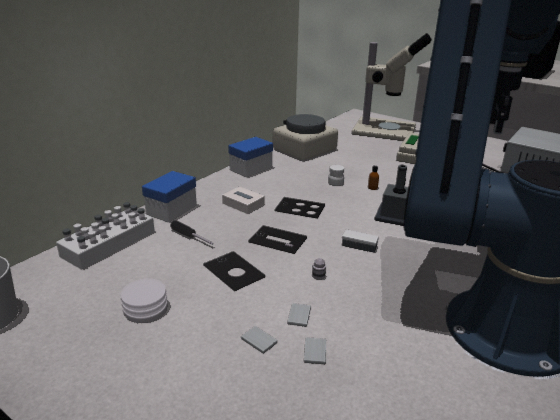

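View pics/top0.png

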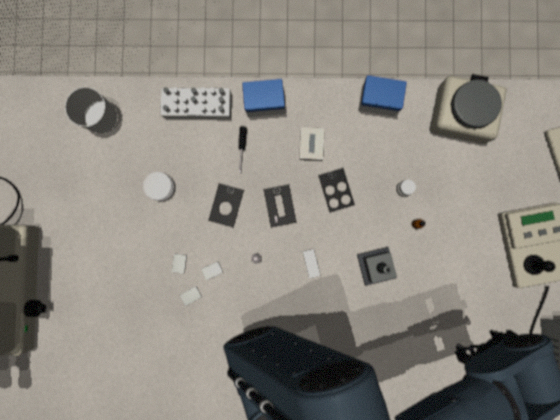

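The gauge in its stand is at top pixel (385,267) and side pixel (401,180). There are three candidate zero plates in the top view: (179,264), (212,271) and (191,296). Their distances from the base are about 0.50, 0.43 and 0.41 m, so (179,264) is the farthest. The three inserts are at top pixels (226,205) for the dish, (280,206) for the slot and (337,190) for the four-hole. I'll enlarge crops to confirm.

```bash
python3 - <<'E'
import cv2,numpy as np
t=cv2.imread("pics/top0.png"); s=cv2.imread("pics/side0.png")
def crop(im,x,y,w,h,W,H): return cv2.resize(im[y:y+h,x:x+w],(W,H),interpolation=cv2.INTER_CUBIC)
a=crop(t,258,178,45,54,400,480) ; a=np.clip(a.astype(float)*1.6,0,255).astype(np.uint8)
b=crop(s,240,220,75,36,400,192);b=np.clip(b.astype(float)*2,0,255).astype(np.uint8)
c=crop(s,370,155,50,72,200,288)
d=crop(t,355,240,50,50,200,200); d=np.vstack([d,np.zeros((88,200,3),np.uint8)])
cv2.imwrite("pics/crop1.png",np.hstack([a,np.vstack([b,np.hstack([c,d])])]))
cv2.imwrite("pics/crop2.png",np.hstack([crop(t,165,245,70,60,400,343),crop(s,235,295,100,75,400,343)]))
E
```

```text
(no output)
```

View pics/crop1.png

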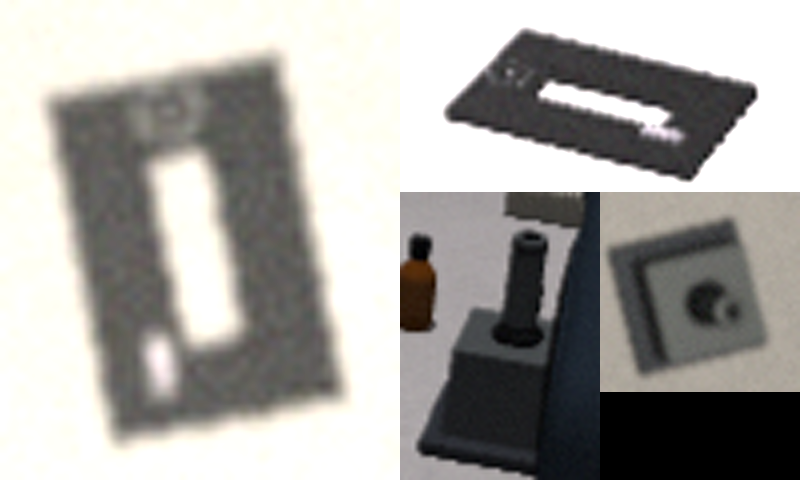

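View pics/crop2.png

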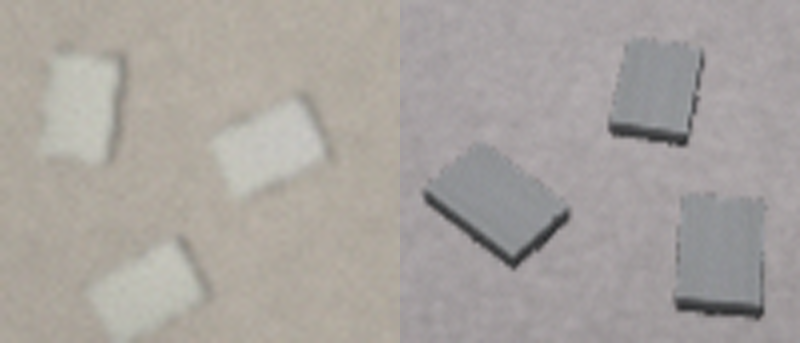

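The ringed end of the slot insert is the far end (top crop (168,110), full picture about (277,190)), and the clip is at the near end. The zero plates all look alike, and the farthest is the left one in the top view. Next I'll measure in both views.

```bash
cat > h.py <<'E'
import numpy as np,cv2
from bench import manip
def ray(n,uv):
    c=manip.get_calibration(n);K=np.array(c["camera_matrix"]);R=np.array(c["R"]);t=np.array(c["t"])
    d=(R.T@np.linalg.inv(K)@np.c_[np.atleast_2d(uv),np.ones(len(np.atleast_2d(uv)))].T).T
    return -R.T@t,d
def onz(n,uv,z):
    o,d=ray(n,uv); return o+d*((z-o[2])/d[:,2])[:,None]
def tri(uv1,n1,uv2,n2):
    o1,d1=ray(n1,uv1);o2,d2=ray(n2,uv2);d1=d1[0];d2=d2[0]
    s=np.linalg.lstsq(np.c_[d1,-d2],o2-o1,rcond=None)[0]
    p,q=o1+s[0]*d1,o2+s[1]*d2
    return (p+q)/2,np.linalg.norm(p-q)
def cloud(n,d):
    v,u=np.nonzero(d>0);c=manip.get_calibration(n);K=np.array(c["camera_matrix"]);R=np.array(c["R"]);t=np.array(c["t"])
    z=d[v,u];P=np.c_[(u-K[0,2])/K[0,0]*z,(v-K[1,2])/K[1,1]*z,z]
    return (P-t)@R,u,v
E
python3 - <<'E'
from h import *
T=cv2.imread("pics/top0.png");S=cv2.imread("pics/side0.png")
def blob(im,seed,lo,hi,box):
    g=cv2.GaussianBlur(im,(3,3),0).astype(int).mean(2)
    m=np.zeros(g.shape,np.uint8);x,y,w,h=box
    m[y:y+h,x:x+w]=((g>=lo)&(g<hi))[y:y+h,x:x+w]
    k,l,st,c=cv2.connectedComponentsWithStats(m); i=l[seed[1],seed[0]]; 
    cs,_=cv2.findContours((l==i).astype(np.uint8),cv2.RETR_EXTERNAL,cv2.CHAIN_APPROX_NONE)
    return max(cs,key=cv2.contourArea)[:,0,:].astype(float),st[i]
for n,im,seed,box in(("top",T,(272,210),(255,170,50,65)),("side",S,(262,236),(240,220,75,40))):
    b=im[box[1]:box[1]+box[3],box[0]:box[0]+box[2]].mean(2); th=(np.percentile(b,3)+np.percentile(b,90))/2
    c,st=blob(im,seed,0,th,box)
    P=onz(n,c,0.006)[:,:2]; r=cv2.minAreaRect((P*1000).astype(np.float32)); print(n,"insert",th,st,r)
for n,im,seed,box in(("top",T,(179,264),(166,248,28,32)),("side",S,(259,338),(236,322,46,32))):
    b=im[box[1]:box[1]+box[3],box[0]:box[0]+box[2]]; print(n,"plate patch",im[seed[1],seed[0]],im[box[1]+1,box[0]+1])
for n in("top","side"):
    d=np.load(n+"0.npy");P,u,v=cloud(n,d)
    for nm,x0,x1,y0,y1 in(("pl",.33,.43,.29,.38),("ins",.5,.65,-.06,.07),("pen",.34,.44,-.35,-.2)):
        k=(P[:,0]>x0)&(P[:,0]<x1)&(P[:,1]>y0)&(P[:,1]<y1); Q=P[k]
        if nm=="pen":
            for a,b in((.02,.07),(.07,.085),(.085,.1),(.1,.115),(.115,.13),(.13,.15)):
                q=Q[(Q[:,2]>a)&(Q[:,2]<b)]
                if len(q):print(n,nm,a,len(q),np.round(np.median(q,0),4),np.round(q.min(0),3),np.round(q.max(0),3))
        else:
            h=Q[Q[:,2]>(0.004 if nm=="pl" else .003)]; print(n,nm,len(Q),np.round(np.percentile(Q[:,2],[5,50,95]),4),len(h),np.round(np.median(h,0),4), cv2.minAreaRect((h[:,:2]*1000).astype(np.float32)) if len(h)>3 else '')
E
```

```text
top insert 112.5 [264 185  32  42 886] ((575.7163696289062, 8.356380462646484), (127.0637435913086, 86.12625122070312), 11.165321350097656)
side insert 96.16666666666667 [248 226  59  28 897] ((571.285400390625, 8.671688079833984), (131.06817626953125, 94.93887329101562), 11.353791236877441)
top plate patch [188 196 194] [152 164 170]
side plate patch [151 149 145] [162 162 167]
top pl 862 [-0.0029  0.0023  0.0111] 306 [0.3863 0.3299 0.0074] ((380.0362243652344, 335.35205078125), (96.10790252685547, 90.03763580322266), 0.5599492788314819)
top ins 1852 [-0.0025  0.0038  0.0103] 1055 [0.577  0.006  0.0066] ((574.72802734375, 5.234951019287109), (148.95179748535156, 126.2493896484375), 0.6401991248130798)
top pen 0.02 105 [ 0.3973 -0.2687  0.0458] [ 0.342 -0.323  0.02 ] [ 0.433 -0.256  0.07 ]
top pen 0.07 543 [ 0.3915 -0.2957  0.0784] [ 0.342 -0.346  0.07 ] [ 0.434 -0.256  0.085]
top pen 0.085 26 [ 0.391  -0.2937  0.0871] [ 0.362 -0.321  0.085] [ 0.404 -0.287  0.099]
top pen 0.1 8 [ 0.3948 -0.2931  0.1116] [ 0.384 -0.305  0.106] [ 0.4   -0.29   0.115]
top pen 0.115 8 [ 0.39   -0.2918  0
[... 313 characters left out ...]
ns 1520 [-0.0002  0.0047  0.009 ] 899 [0.5698 0.0128 0.0069] ((575.9138793945312, 5.2437286376953125), (147.11575317382812, 128.3987274169922), 0.3697745203971863)
side pen 0.02 381 [ 0.381  -0.2662  0.0456] [ 0.35  -0.277  0.02 ] [ 0.414 -0.254  0.07 ]
side pen 0.07 267 [ 0.3882 -0.2838  0.0788] [ 0.351 -0.345  0.07 ] [ 0.428 -0.253  0.085]
side pen 0.085 59 [ 0.3804 -0.2956  0.0914] [ 0.368 -0.315  0.085] [ 0.4   -0.285  0.1  ]
side pen 0.1 45 [ 0.3803 -0.2965  0.1091] [ 0.373 -0.312  0.1  ] [ 0.395 -0.29   0.115]
side pen 0.115 43 [ 0.3799 -0.2963  0.1219] [ 0.372 -0.313  0.115] [ 0.397 -0.289  0.129]
side pen 0.13 63 [ 0.381  -0.2954  0.14  ] [ 0.373 -0.309  0.13 ] [ 0.397 -0.287  0.15 ]
```

```bash
python3 - <<'E'
import cv2,numpy as np
t=cv2.imread("pics/top0.png"); s=cv2.imread("pics/side0.png")
f=lambda im,x,y,w,h:cv2.resize(im[y:y+h,x:x+w],(w*10,h*10),interpolation=cv2.INTER_NEAREST)
g=lambda a:np.clip(a.astype(float)*1.8,0,255).astype(np.uint8)
a=f(t,360,245,40,40);b=f(s,380,160,40,40)
cv2.imwrite("pics/pen.png",g(np.hstack([a,b])))
cv2.imwrite("pics/ring.png",g(np.hstack([f(t,260,178,40,40),f(s,245,225,40,40)])))
E
```

```text
(no output)
```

View pics/pen.png

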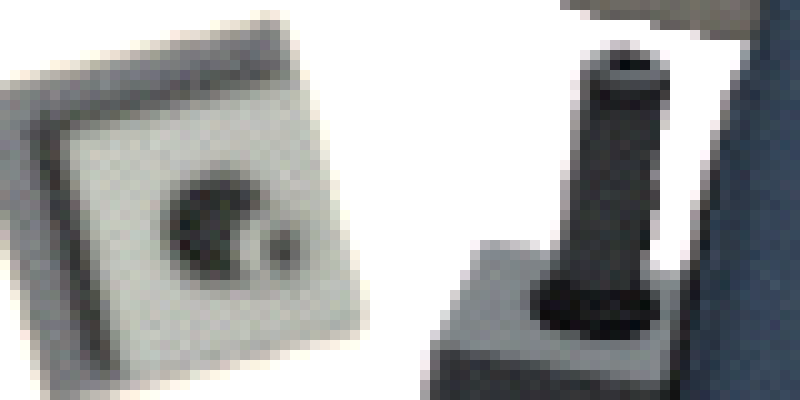

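View pics/ring.png

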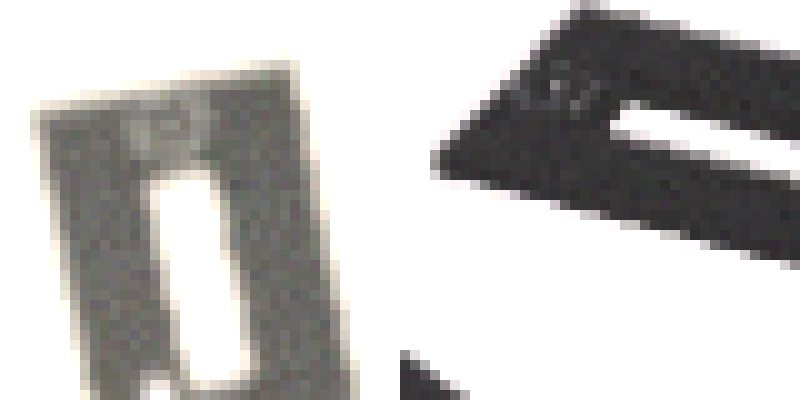

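```bash
python3 - <<'E'
from h import *
for nm,t,s,z in(("ring",(276.7,189.5),(260.5,233.3),.006),("button",(387.8,269.1),(402.5,165.5),.153),("plate",(178.7,263.3),(258.9,338.2),.008),("collar",(381.7,267.3),(399.3,190.6),.084)):
    print(nm,tri(t,"top",s,"side"),onz("top",[t],z),onz("side",[s],z))
a=np.deg2rad(11.25);c=np.array([.5745,.0084]);print("ring from rect",c+.051*np.array([np.cos(a),np.sin(a)]))
R=np.array([[0,1,0],[0,0,1],[1,0,0]])
print(np.round(manip.current_tcp_rot(),3))
E
```

```text
ring (array([0.62506646, 0.0164063 , 0.00671065]), np.float64(0.005847735687993409)) [[0.62758965 0.01807144 0.006     ]] [[0.62306242 0.01426477 0.006     ]]
button (array([ 0.38599417, -0.30397858,  0.15492236]), np.float64(0.004189400261388277)) [[ 0.38775998 -0.30350631  0.153     ]] [[ 0.38609646 -0.31009426  0.153     ]]
plate (array([0.38376828, 0.32836402, 0.00768266]), np.float64(0.0041304553905437465)) [[0.3854894  0.32946863 0.008     ]] [[0.38171368 0.32765611 0.008     ]]
collar (array([ 0.38539124, -0.30428376,  0.0794213 ]), np.float64(0.00475629726872504)) [[ 0.38786079 -0.30216229  0.084     ]] [[ 0.38005602 -0.29675275  0.084     ]]
ring from rect [0.62452005 0.01834961]
[[-0.     0.392 -0.92 ]
 [-0.    -0.92  -0.392]
 [-1.     0.     0.   ]]
```

```bash
cat >> h.py <<'E'
def ori(p): return np.array([[0,np.cos(p),np.sin(p)],[0,np.sin(p),-np.cos(p)],[-1,0,0]])
def snap(tag):
    for n in("side","top"):
        p,d=manip.grab_frame(n);cv2.imwrite(f"pics/{n}_{tag}.png",p[:,:,::-1]);np.save(f"{n}_{tag}.npy",d)
def zoom(tag,boxes,k):
    L=[]
    for n,(x,y,w,h) in boxes:
        im=cv2.imread(f"pics/{n}_{tag}.png")[y:y+h,x:x+w]
        L.append(np.clip(cv2.resize(im,(w*k,h*k),interpolation=cv2.INTER_CUBIC)*1.5,0,255).astype(np.uint8))
    cv2.imwrite(f"pics/z_{tag}.png",np.hstack(L))
E
python3 - <<'E'
from h import *
x,y=.3862,-.3035;R=ori(np.arctan2(y,x))
print(manip.inverse_kinematics([x,y,.2],R),manip.current_force())
manip.set_gripper(.7,40)
manip.move_ptp([x,y,.2],R);print(manip.current_time(),manip.current_ee_pos())
snap("a");zoom("a",[("side",(370,120,40,80)),("top",(355,240,40,80))],7)
E
```

```text
[-7.60871713e-01  2.82285479e-01  1.83364160e+00 -4.44089210e-16
  1.02566557e+00 -9.48109984e-02] [0.71864983 0.68917294 0.51543596]
2.025 [ 0.38602013 -0.30437006  0.20022878]
```

View pics/z_a.png

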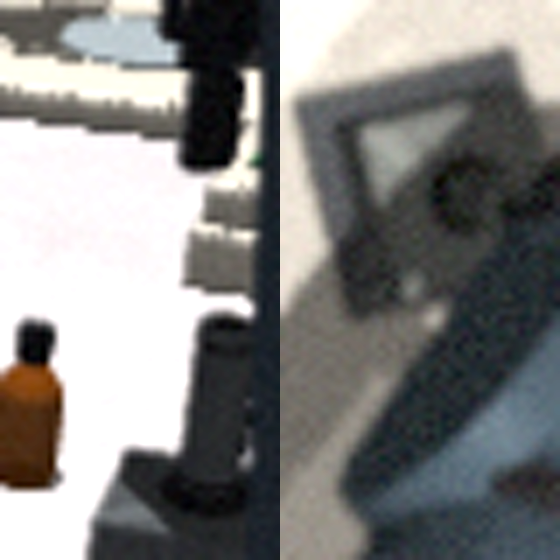

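View pics/side_a.png

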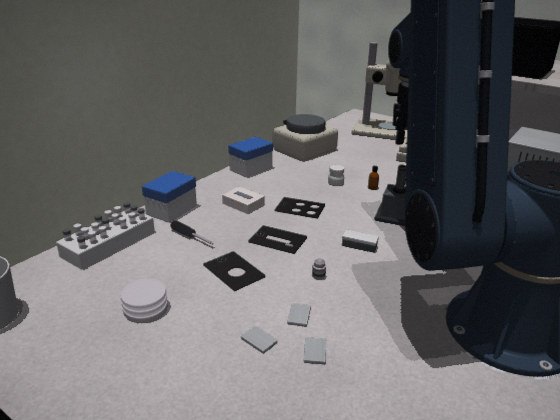

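The side view shows the outer finger tip at (400,142), above and just beyond the pen top at (402,166), so the approach lines up. I'll descend, grip and check the forces.

```bash
python3 - <<'E'
from h import *
f0=np.array(manip.current_force())
x,y=.3862,-.3035
for z in(.16,.108):
    manip.move_l([x,y,z],max_speed=.1);print(z,np.round(manip.current_force()-f0,2))
manip.set_gripper(0.15,40);print("w",manip.current_grip_width()*85,np.round(manip.current_force()-f0,2),np.round(manip.current_ft_torque(),3),manip.current_ee_pos(),manip.current_time())
E
```

```text
0.16 [ 0.36 -0.04 -0.33]
0.108 [-0.39 -0.    0.49]
w 22.890350952578444 [-1.13  0.16  6.92] [ 0.138  0.192 -0.024] [ 0.38645793 -0.3037219   0.10854839] 3.7583
```

```bash
python3 - <<'E'
from h import *
manip.set_gripper(0.15,60)
x,y=.3862,-.3035
manip.move_l([x,y,.2],max_speed=.08)
print(manip.current_grip_width()*85,np.round(manip.current_force(),2),np.round(manip.current_ft_torque(),3),manip.current_time())
px,py=.3838,.3287
manip.move_ptp([px,py,.2],ori(np.arctan2(py,px)));print(manip.current_time(),manip.current_ee_pos(),manip.current_force())
snap("b")
E
```

```text
22.267693400474602 [-0.19  0.33 -1.72] [-0.     0.01   0.002] 5.275
7.5333 [0.38425502 0.32820079 0.20000906] [ 0.93493533 -0.09568036 -0.69278017]
```

View pics/side_b.png

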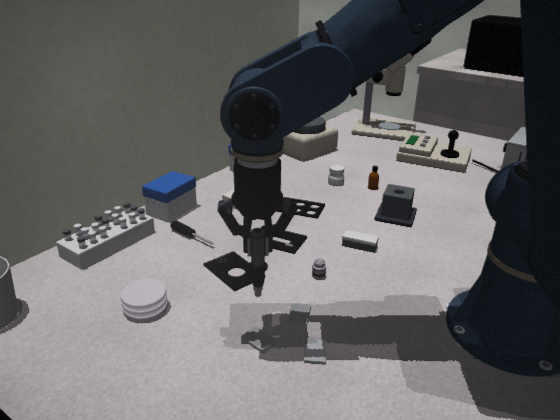

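View pics/top_b.png

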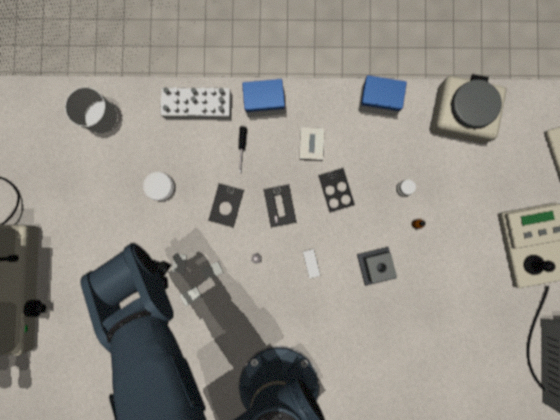

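```bash
python3 - <<'E'
from h import *
zoom("b",[("side",(215,210,90,90))],8)
c=manip.get_calibration("side");K,R,t=[np.array(c[k]) for k in("camera_matrix","R","t")]
X=np.array(manip.current_ee_pos())
for z in(.2,.177,.111,.1):
    q=K@(R@np.array([X[0],X[1],z])+t);print(z,q[:2]/q[2],(q[:2]/q[2]+.5-[215,210])*8)
E
```

```text
0.2 [257.0642463  253.59678784] [340.5139704  352.77430269]
0.177 [257.14553719 264.59889304] [341.16429756 440.79114428]
0.111 [257.36805866 294.71548343] [342.9444693 681.7238674]
0.1 [257.40367554 299.53595731] [343.22940432 720.28765844]
```

View pics/z_b.png

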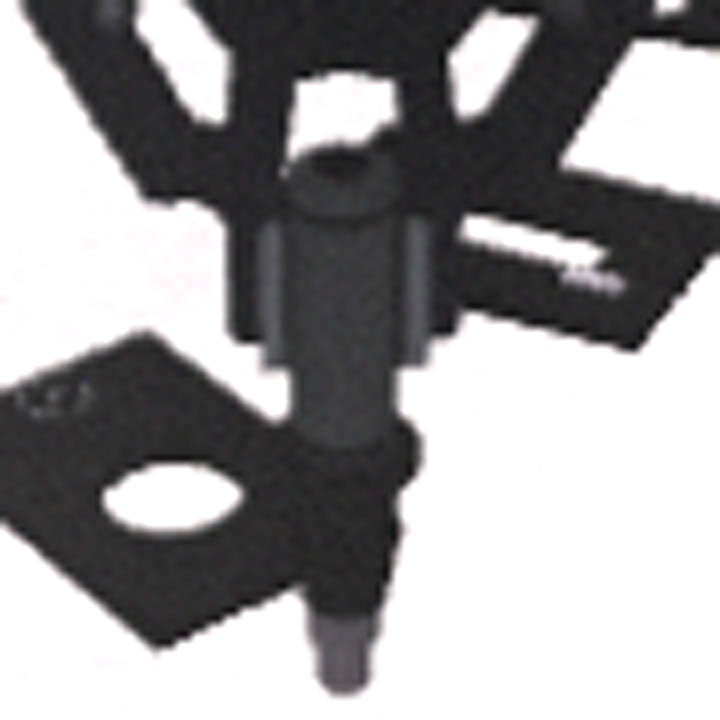

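The pen is held upright with the nose tip at side crop (345,690), within about 1 mm of the prediction. I'll lower it to just above the plate and look.

```bash
cat >> h.py <<'E'
def F(n=6):
    L=[]
    for _ in range(n): manip.dwell(.02); L.append(manip.current_force())
    return np.mean(L,0)
E
python3 - <<'E'
from h import *
x,y=.383,.3285
manip.move_l([x,y,.106],max_speed=.1)
f=F();print(f,manip.current_ee_pos(),manip.current_time());np.save("f0.npy",f)
snap("c");zoom("c",[("side",(225,290,80,75))],9)
E
```

```text
[-0.17987717 -0.04550741 -0.96027184] [0.38328187 0.32869754 0.10659077] 8.825
```

View pics/z_c.png

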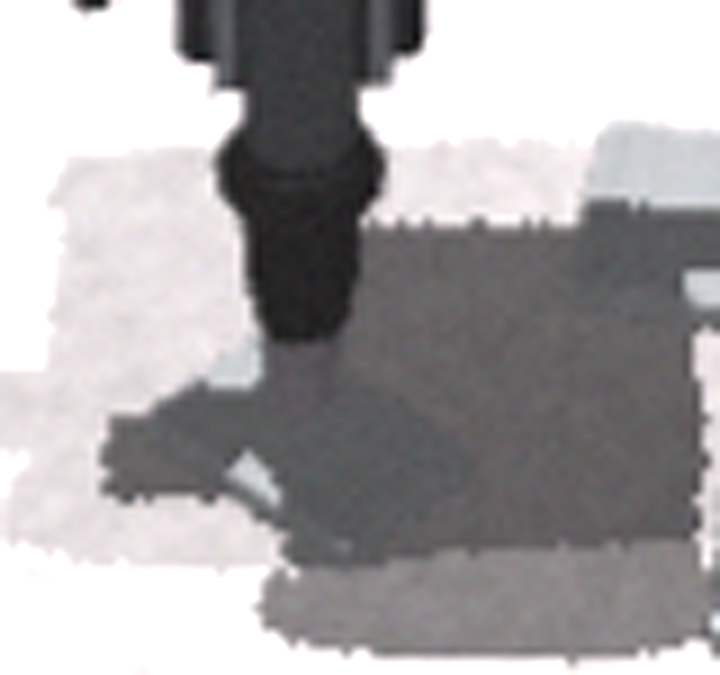

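The nose is above the plate, with the tip at (300,398) in the crop. It would land about 1–2 mm from the plate's middle at (310,438). I'll correct slightly and press while watching the force.

```bash
python3 - <<'E'
from h import *
f0=np.load("f0.npy");x,y=.3820,.3278
z=.101;manip.move_l([x,y,z],max_speed=.05)
while z>.090:
    f=F(4)-f0;print(round(z,4),np.round(manip.current_ee_pos(),4),np.round(f,2))
    if f[2]>2.9:break
    z-=.001 if f[2]<1 else .0007
    manip.move_l([x,y,z],max_speed=.02)
print(manip.current_time());snap("d");zoom("d",[("side",(225,290,80,75))],9)
manip.dwell(1.5);print(F()-f0,manip.current_ee_pos(),manip.current_time())
E
```

```text
0.101 [0.3819 0.3278 0.1009] [0.48 0.11 0.32]
0.1 [0.382  0.3278 0.1   ] [0.08 0.19 0.04]
0.099 [0.382  0.3278 0.099 ] [-0.17 -0.05 -0.1 ]
0.098 [0.3821 0.3278 0.0981] [ 0.08 -0.01  2.11]
0.0973 [0.3821 0.3279 0.0974] [-0.12  0.29  2.4 ]
0.0966 [0.3821 0.3279 0.0967] [0.5  0.09 3.05]
10.825
[1.15871247 0.80467435 2.95692673] [0.38201245 0.32781567 0.09661005] 12.525
```

View pics/z_d.png

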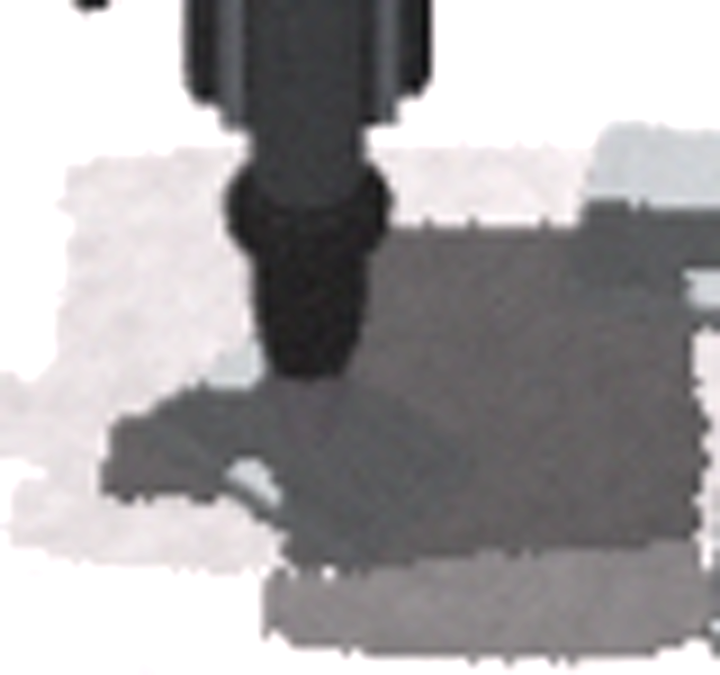

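The zeroing press was held for over 1.5 s at about 3 N, with the nose at (308,432), within 1 mm of the plate's middle in this view. Next is the ring on the slot insert.

```bash
python3 - <<'E'
from h import *
manip.move_l([.382,.3278,.17],max_speed=.1)
x,y=.6242,.0155;R=ori(np.arctan2(y,x))
manip.move_ptp([x,y,.17],R)
manip.move_l([x,y,.107],max_speed=.08)
f=F();np.save("f1.npy",f);print(f,manip.current_ee_pos(),manip.current_grip_width()*85,manip.current_time())
snap("e");zoom("e",[("side",(225,190,60,60)),("top",(245,160,60,60))],6)
c=manip.get_calibration("side");K,Rc,t=[np.array(c[k]) for k in("camera_matrix","R","t")]
X=np.array(manip.current_ee_pos())
for z in(.0163,.006):
    q=K@(Rc@np.array([X[0],X[1],z])+t);print(z,q[:2]/q[2],(q[:2]/q[2]+.5-[225,190])*6)
E
```

```text
[ 0.19978211  0.25239814 -0.60391074] [0.62456188 0.01549209 0.10765654] 22.490373646327246 15.9083
0.0163 [259.78731706 229.93354267] [211.72390237 242.60125604]
0.006 [259.80163802 233.3228916 ] [211.80982812 262.93734959]
```

View pics/z_e.png

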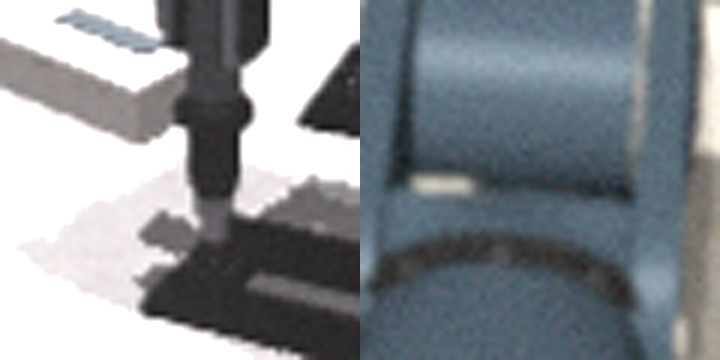

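```bash
python3 - <<'E'
from h import *
print(onz("side",[(260.5,233.3),(260.6,233.8),(260.8,234.4)],.006))
E
```

```text
[[0.62306242 0.01426477 0.006     ]
 [0.62127942 0.01611889 0.006     ]
 [0.6189821  0.01820846 0.006     ]]
```

```bash
python3 - <<'E'
from h import *
f0=np.load("f1.npy");x,y=.6235,.0160
z=.099;manip.move_l([x,y,z],max_speed=.05)
f0=F(8);print(f0,np.load("f1.npy"))
while z>.091:
    f=F(6)-f0;print(round(z,4),np.round(manip.current_ee_pos(),4),np.round(f,2))
    if f[2]>2.8:break
    z-=.001 if f[2]<1 else .0005
    manip.move_l([x,y,z],max_speed=.02)
manip.dwell(.3);print(F(10)-f0,manip.current_ee_pos(),manip.current_time(),manip.current_grip_width()*85)
snap("g");zoom("g",[("side",(225,190,60,60))],10)
E
```

```text
[-0.23528231 -0.01479318 -1.00613214] [ 0.19978211  0.25239814 -0.60391074]
0.099 [0.6236 0.016  0.0991] [ 0.1  -0.08  0.19]
0.098 [0.6235 0.016  0.098 ] [0.36 0.15 0.61]
0.097 [0.6235 0.016  0.097 ] [0.02 0.03 0.13]
0.096 [0.6236 0.016  0.0962] [0.18 0.17 2.48]
0.0955 [0.6236 0.016  0.0956] [0.55 0.44 2.22]
0.095 [0.6236 0.016  0.095 ] [1.09 0.   2.52]
0.0945 [0.6236 0.016  0.0946] [ 1.1  -0.15  3.15]
[ 1.51736404 -0.0777552   3.1848475 ] [0.62356694 0.01599736 0.09454354] 19.1167 22.454806038964374
```

View pics/z_g.png

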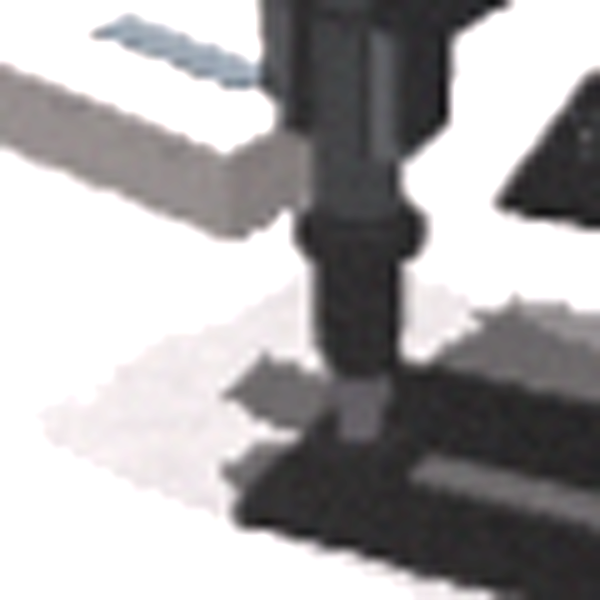

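```bash
python3 - <<'E'
from h import *
g=cv2.imread("pics/side_g.png").mean(2).round().astype(int);s=cv2.imread("pics/side0.png").mean(2).round().astype(int)
print("g cols 254..268");[print(r,g[r,254:269]) for r in range(222,240)]
print("s0 cols 250..276");[print(r,s[r,246:276]) for r in range(224,246)]
E
```

```text
g cols 254..268
222 [157 157  83  37  28  29  32  30  32  30  31 106 150 157 156]
223 [158 159  96  45  32  30  33  31  34  31  31 133 153 154 157]
224 [161 159 102  44  31  29  32  29  32  31  41 143 160 160 160]
225 [160 161 149  68  33  31  33  32  32  33  35 117 155 161 114]
226 [ 99 151 159  94  42  30  29  31  33  26  28  54  73  78  52]
227 [73 95 98 98 62 39 36 35 39 44 30 32 31 30 27]
228 [73 75 74 76 64 62 62 61 58 61 35 29 31 28 30]
229 [74 73 74 66 63 67 65 64 63 60 38 29 31 30 31]
230 [74 72 74 62 57 63 65 67 64 49 32 30 32 29 34]
231 [74 75 65 46 42 64 67 65 65 39 27 31 30 31 28]
232 [70 64 46 32 37 64 66 67 63 41 32 32 31 31 29]
233 [119  57  41  33  40  62  66  67  57  35  38  35  31  28  28]
234 [66 37 37 34 35 40 42 42 37 38 33 29 30 31 26]
235 [32 32 33 35 36 35 35 31 36 33 32 31 28 41 50]
236 [31 30 32 30 32 32 31 33 33 30 29 30 42 63 71]
237 [33 31 32 29 31 32 32 30 34 28 30 34 62 72 73]
238 [30 30 31 34 31 31 33 30 33 32 31 30 43 45 59]
239 [33 35 31 33 30 32 32 31 30 29 28 29 30 31 37]
s0 cols 250..276
224 [162 158 161 160 156 157 157 159 162 162 164 161 158 15
[... 2034 characters left out ...]
 31  31  28  30
  30  34  30  30  28  29  33  32  57  61  84  84]
241 [156 157  80  36  29  29  29  30  32  31  32  32  29  30  28  32  31  30
  32  30  29  30  33  32  30  30  29  30  32  35]
242 [155 157 118  55  34  30  29  27  28  28  30  32  30  33  29  34  32  30
  29  30  29  30  29  31  32  32  32  30  27  31]
243 [159 158 153 142 138 141 115  71  40  29  31  27  28  31  29  31  31  31
  29  28  29  31  29  29  30  26  33  31  31  29]
244 [158 159 159 160 157 157 152 150 139 136 108  57  34  29  28  29  26  30
  29  31  32  30  28  31  29  29  27  30  31  30]
245 [155 157 158 160 160 159 160 159 156 155 150 145 143 146 111  52  32  31
  29  26  32  30  29  32  31  31  29  29  30  29]
```

The raw pixels give the ring centre at (260.1,233.3), cross visible at (260,233). The nose end's centre is at (260.55,232.65), so it sits about 3–4 mm off centre. That is inside the ring, but marginally. Before correcting it, I'll run the same image-relative check on the zero plate press.

```bash
python3 - <<'E'
from h import *
p=onz("side",[(260.1,233.3),(260.55,232.65)],.006);print(p,p[0]-p[1])
d=cv2.imread("pics/side_d.png");s=cv2.imread("pics/side0.png")
D=d.astype(int)
print("d mean");[print(r,D[r,250:268].mean(1).round().astype(int)) for r in range(326,346)]
print("d b-r");[print(r,(D[r,250:268,0]-D[r,250:268,2])) for r in range(328,344)]
f=lambda im:np.clip(cv2.resize(im[318:358,235:285],(700,560),interpolation=cv2.INTER_NEAREST).astype(float)*1.5,0,255)
cv2.imwrite("pics/pl0.png",f(s))
x=cv2.resize(d[318:358,235:285],(700,560),interpolation=cv2.INTER_CUBIC).astype(float);cv2.imwrite("pics/pl1.png",np.clip((x-20)*2.8,0,255))
# plate segmentation by b-r in side0
B=s.astype(int);m=((B[:,:,0]-B[:,:,2])>-1).astype(np.uint8)
for r in range(324,352):print(r,''.join('%3d'%v for v in (B[r,238:282,0]-B[r,238:282,2])))
E
```

```text
[[0.62389466 0.01490197 0.006     ]
 [0.62501424 0.01155733 0.006     ]] [-0.00111958  0.00334465  0.        ]
d mean
326 [155 154 156  89  37  25  22  25  23  25  21  23  25  26  27  62  68  68]
327 [150 152 139  88  40  26  25  23  26  23  21  27  23  22  27  61  66  66]
328 [152 150 138 128  54  23  22  22  20  23  25  24  22  24  43  63  65  63]
329 [144 140 139 139  67  27  24  26  24  22  27  22  26  30  59  67  67  70]
330 [138 141 140 139  88  38  25  24  22  23  24  25  24  42  64  67  69  70]
331 [140 138 139 139  82  47  31  23  24  25  26  33  33  53  66  63  69  69]
332 [139 140 139  97  64  55  55  53  47  43  54  53  52  54  60  65  68  68]
333 [85 84 86 66 59 57 58 61 58 59 58 56 55 56 60 61 62 63]
334 [62 60 62 62 59 58 59 61 58 60 61 58 55 58 59 62 62 61]
335 [61 61 64 60 63 61 57 60 61 60 58 55 58 59 59 61 63 61]
336 [61 64 62 63 61 62 58 60 61 60 59 56 57 60 59 60 60 61]
337 [62 61 64 59 61 60 59 59 63 62 57 57 59 61 60 61 58 61]
338 [59 60 64 60 61 64 60 59 61 61 61 57 63 60 63 62 60 60]
339 [61 60 62 61 61 62 61 60 61 62 57 61 61 61 60 60 62 61]
340 [62 60 60 60
[... 4617 characters left out ...]
1  1 -3 -3 -3 -5 -5 -3 -5 -5 -5 -2
348  -4 -5 -4 -4 -5 -4 -3 -2 -3 -6 -6 -4 -6 -4 -5 -4 -4 -2  1  4  4  3  5  2  4  4  7  3  3  2  2  0 -1 -3 -3 -3 -6 -6 -3 -2 -5 -4 -4 -5
349  -6 -3 -4 -3 -3 -4 -5 -3 -1 -5 -5 -3 -6 -5 -2 -6 -4 -2 -2 -1  1  3  4  5  5  3  3  3  3  3  1 -1 -5 -5 -4 -5 -4 -4 -5 -4 -4 -4 -2 -5
350  -3 -4 -4 -3 -5 -5 -6 -5 -3 -3 -3 -2 -4 -3 -3 -5 -1 -2 -3 -3 -2  2  3  3  3  4  4  2  0  0 -4 -2 -3 -5 -3 -4 -4 -4 -4 -4 -3 -3 -5 -3
351  -2 -3 -4 -5 -5 -4 -6 -6 -3 -3 -4 -5 -6 -4 -5 -6 -3 -3 -3 -3 -2 -1  1  1  2  2  0  1 -1 -3 -4 -2 -2 -3 -2 -3 -2 -3 -5 -3 -3 -3 -5 -5[ WARN:0@0.744] global loadsave.cpp:1063 imwrite_ Unsupported depth image for selected encoder is fallbacked to CV_8U.
```

View pics/pl0.png

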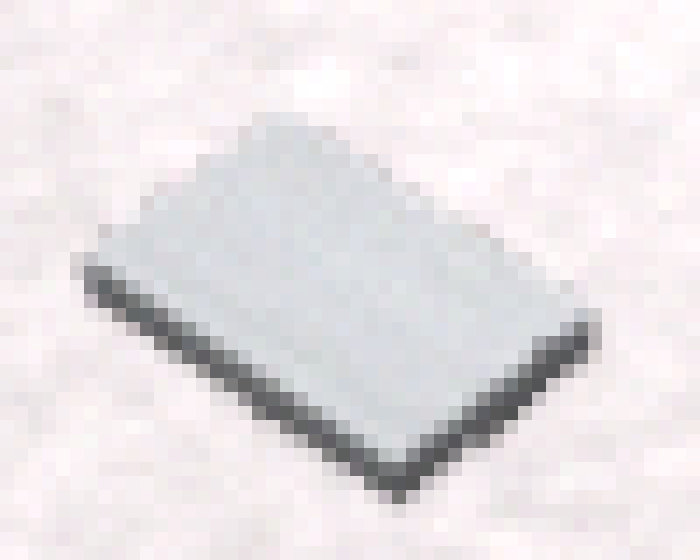

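View pics/pl1.png

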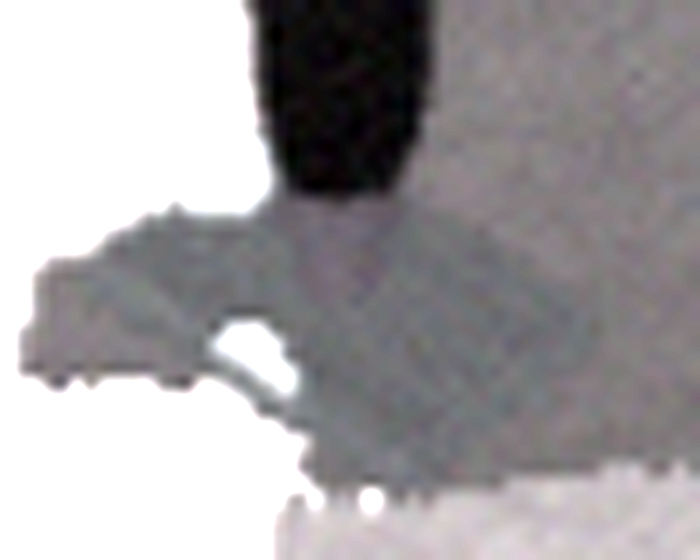

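The zero press was about 0.7 px (about 3 mm) from the middle of the 60 × 40 mm plate: nose centre at about (259,338) against the plate middle at (258.7,338.3). That is fine. For the ring I'll lift, shift by the measured offset of about (-1, +3) mm, and press again.

```bash
python3 - <<'E'
from h import *
manip.move_l([.6235,.0160,.101],max_speed=.05)
x,y=.6227,.0191
manip.move_l([x,y,.101],max_speed=.03)
manip.move_l([x,y,.098],max_speed=.03)
f0=F(15)
z=.0965
while z>.0915:
    manip.move_l([x,y,z],max_speed=.02)
    f=F(8)-f0;print(round(z,4),np.round(manip.current_ee_pos(),4),np.round(f,2))
    if f[2]>2.8:break
    z-=.0005
manip.dwell(.3);print(F(20)-f0,manip.current_ee_pos(),manip.current_time(),manip.current_grip_width()*85)
snap("h");zoom("h",[("side",(225,190,60,60))],10)
g=cv2.imread("pics/side_h.png").mean(2).round().astype(int)
[print(r,g[r,250:272]) for r in range(226,240)]
E
```

```text
0.0965 [0.6229 0.0191 0.0967] [ 0.48 -0.22  1.75]
0.096 [0.6228 0.0191 0.0961] [0.91 0.04 2.31]
0.0955 [0.6228 0.0191 0.0955] [ 0.86 -0.07  2.26]
0.095 [0.6228 0.0191 0.0951] [1.11 0.06 2.99]
[1.21787073 0.01410245 2.70101501] [0.62271857 0.01910205 0.09501036] 22.425 22.67204089534542
226 [158 112 149 160 160 160 102  44  30  31  30  32  34  30  38  55  72  78
  52  59  68  73]
227 [ 99  81  93  97  99 150 148  72  33  30  32  33  31  34  27  27  32  30
  31  33  41  45]
228 [72 74 71 72 73 96 97 69 60 51 47 49 55 42 32 31 31 28 30 31 31 31]
229 [74 75 73 74 69 72 74 66 65 64 62 62 62 47 32 34 29 28 31 29 30 30]
230 [72 73 75 76 73 72 75 69 66 65 66 65 61 42 28 30 30 30 30 29 29 32]
231 [72 70 73 74 75 74 63 49 60 67 66 66 52 36 29 31 29 30 32 29 30 31]
232 [147  91  76  74  73  65  43  32  61  67  67  65  47  36  30  29  29  30
  28  26  29  28]
233 [163 150  93  74  63  43  40  33  60  66  70  65  46  31  37  32  32  31
  29  28  29  30]
234 [159 160 151  86  44  33  36  32  44  56  67  50  36  38  33  31  27  29
  29  30  30  32]
235 [ 98 100  94  50  36  33  32  36  36  40  42  38  39  32  31  30  33  39
  50  37  36  31]
236 [72 64 45 32 32 32 33 30 32 33 30 29 32 31 31 31 40 64 70 68 66 65]
237 [67 45 35 33 35 30 30 32 33 31 33 31 32 29 32 36 62 71 76 75 71 74]
238 [46 31 30 32 33 33 30 32 30 32 33 32 30 29 31 28 44 45 58 60 71 70]
239 [37 27 32 29 32 29 31 32 30 31 31 31 30 33 29 32 33 34 35 37 42 45]
```

View pics/z_h.png

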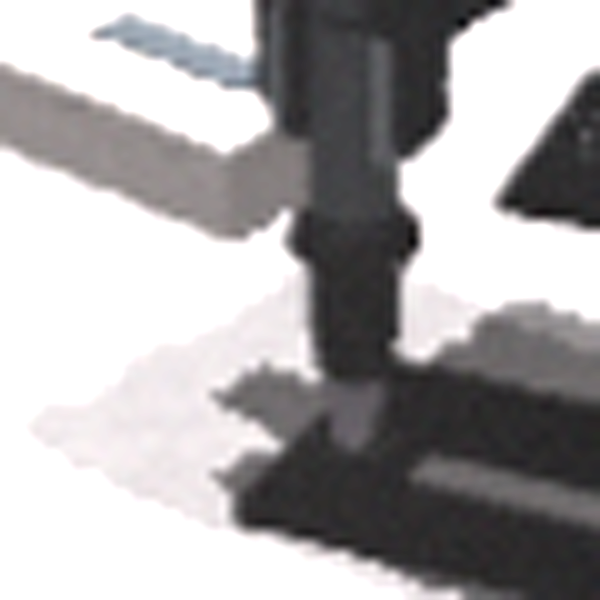

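The nose is now centred at (260.0,233.3) against the ring at (260.1,233.3), and faint ring arcs show around it on both sides. I'll push slightly deeper to reach half-way and verify.

```bash
python3 - <<'E'
from h import *
manip.move_l([.6227,.0191,.0943],max_speed=.02)
manip.dwell(.4);print(F(25),np.round(manip.current_ee_pos(),4),manip.current_time())
print(np.round(manip.current_tcp_rot(),3))
snap("i");g=cv2.imread("pics/side_i.png").mean(2).round().astype(int)
[print(r,g[r,250:272]) for r in range(226,237)]
h=cv2.imread("pics/side_h.png").astype(int);s=cv2.imread("pics/side0.png").astype(int);print(s[225:240,200:230].shape)
E
```

```text
[1.14016412 0.16117558 2.13727039] [0.6227 0.0191 0.0943] 23.5917
[[ 0.     1.     0.025]
 [ 0.     0.025 -1.   ]
 [-1.     0.    -0.   ]]
226 [159 112 149 160 162 160 102  45  32  32  31  30  34  32  33  54  74  78
  51  58  72  71]
227 [ 99  78  94 100  98 150 148  68  31  31  29  30  30  32  31  31  24  30
  32  32  40  40]
228 [74 74 73 72 73 93 97 69 52 43 41 41 53 43 32 30 30 30 30 29 27 29]
229 [72 72 73 70 73 73 74 67 63 62 60 62 63 45 31 28 30 28 27 29 33 28]
230 [74 73 72 73 72 75 73 65 66 67 65 65 65 41 33 32 29 29 31 31 31 28]
231 [72 75 73 71 73 74 63 46 61 66 66 63 57 35 30 28 30 31 30 29 29 29]
232 [148  93  74  76  72  63  47  34  60  67  69  65  48  34  29  30  29  31
  29  30  30  29]
233 [162 151  93  73  64  42  41  34  60  69  67  65  47  33  36  30  29  30
  28  29  27  31]
234 [162 161 151  86  46  32  36  35  42  55  67  53  35  37  34  31  31  28
  31  30  27  30]
235 [101  97  95  51  35  32  33  34  37  39  40  33  36  34  28  30  28  42
  52  39  37  28]
236 [75 66 44 34 33 32 28 31 32 32 30 32 34 31 29 26 39 64 71 68 67 67]
(15, 30, 3)
```

The push is about 3 N (2.1 N reading, with a free-air baseline of about -0.9 N), so the nose is about half-way in. The gauge is upright and centred in the ring. Handing in.

```bash
python3 -c "
from bench import manip
print(manip.sign_off(),manip.current_time())"
```

```text
the job is handed in; nothing more can be done
the job is handed in; nothing more can be done
```

I zeroed the gauge on the farthest of the three zero plates, took the reading position on the slot insert's ring, and handed the job in at about 23.6 s, still holding the gauge.

- **Zero plate:** I held the nose upright at about 3 N for over 1.5 s. The nose was about 3 mm from the plate's middle in the side view, and I judged that close enough not to repeat.
- **Ring:** the first touch was about 3–4 mm off centre, so I lifted the gauge, shifted it and pressed again. In the last side picture the nose was centred at (260.0, 233.3) and the ring at (260.1, 233.3), with ring arcs visible around the nose.
- **Push depth:** the last check showed the tool exactly vertical. The push was about 3 N, which puts the nose about 3 mm in; the tool height suggested about 2.5 mm. Both are near half-way and not bottomed.
- **Disagreements:** the two cameras differed by about 4 mm in x. The side camera also showed the tip about 1 px off its calibration, so I settled the final placement within the side picture. In the top view the arm hid the nose at the ring.
- **Not checked:** I did not make a separate final check that nothing else on the bench had moved. The slot insert was still in place in the side view.

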